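Centre the flask on the kitchen scale and zero it

TASK

The little round-bellied glass flask stands too near the edge of the kitchen scale's steel pan. With the fingertips, nudge it by light taps low on its belly to the middle of the pan, until its foot stands wholly inside the engraved ring, upright and never gripped, lifted or tipped over; then take the fingers off it and press the scale's round zero key right down and let it go. Leave the oblong key and the bottle, the jar and the cup alone.

Things in the scene. Friction and masses are not known exactly. Their poses are not given: they have to be found in the camera images.
- flask: amber glass flask, round about its z, cork stopper, 80 mm tall, 0.15 to 0.31 kg, standing loose on the pan. Origin: centre of its underside, z up. Foot 34 mm across; belly widest (58 mm) 22 to 32 mm above the underside; neck 19 mm across at 57 to 63 mm; stopper 23 mm across, 63 to 80 mm. Gripping it, or pushing it with more than 15 N, counts as rough
- flask_foot (a point): centre of the flask's underside. The foot is narrow: pushed on shoulder, neck or stopper, or struck fast, the flask rocks and tips; a slow push (about 1 N) at the belly's height slides it, and it stops when the push stops (friction on the pan 0.28 to 0.42)
- pan_middle (a point): middle of the pan's top face, where the foot should come to stand; z up. The pan is a flat round steel plate, 116 mm across, 5 mm thick, no raised edge, top 41 mm above the table, fixed on the scale. A fine dark ring, 50 mm across inside, is engraved about the middle, so the foot may stand up to 8 mm off it
- scale: compact white kitchen scale, fixed to the table, 190 mm (its x) by 150 mm (its y), deck 28 mm high. Origin: centre of its underside on the table; x points from the key side to the pan side. The pan's middle is at x = +28 mm; display and keys are in a row along y at x = -66 mm
- zero_key_top (a point): centre of the top of the round zero key, 22 mm across, standing 5 mm above the scale's deck (33 mm above the table), 50 mm to the +y side of the display's middle
- zero_key (a joint): travel of the round zero key, m: 0 up, 0.0035 fully down. Springs back; it starts to move at about 1 N and is fully down at about 4 N; it counts as pressed from 0.0025
- unit_key_top (a point): centre of the top of the oblong unit key, 11 by 24 mm, of the same height, 50 mm to the -y side of the display's middle; not to be pressed
- unit_key (a joint): travel of the oblong unit key, m: 0 up, 0.0035 fully down
- bottle: tall closed green glass bottle, 62 mm across and 190 mm high, loose on the table beside the scale; origin at the centre of its underside. Bystander
- jar: clear screw-top jar with a paper label, 66 mm across and 85 mm high, loose on the table; origin at the centre of its underside. Bystander
- cup: white ceramic cup without a handle, 80 mm across the rim and 80 mm high, loose on the table; origin at the centre of its underside. Bystander
There are look-alikes about, which are no part of the job. Several things have the shape of the flask; the one meant has the colours described above.

How it is judged:
By the outcome, as a careful person would: the job done as asked, in the order asked, and still so for the second after the job is handed in, with the robot touching nothing.
It also fails if it takes over 58 s, if anything falls off the work surface, if the arm or the gripper's body presses on something with over 40 N, if the wrist force passes 120 N, or if a joint passes its speed limit or range.

ROBOT

A 6-joint arm with a two-finger parallel gripper is mounted at the origin on the work surface. World frame = base frame: x ahead of the robot, y to its left, z up, the work surface at z = 0. Lengths are in m, angles in rad, forces in N, time in s.
With the tool pointing down it reaches from about 0.3 to 0.875 m from the base axis. Payload 6.4 kg.
Tool frame: the origin (TCP) lies at the very end of the fingers, on their centre line; the grasp point (between the pads) lies 19 mm behind it (ctrl.hold_point_z is the distance from the TCP to the grasp point, in m); y points along the fingers, x is the direction in which the jaws open and shut, and the axes are right-handed (so a half turn about y gives the same grasp; the last joint's range is limited). The gripper opens to 85 mm and grips with 20 to 120 N. Pads are 22 mm wide; open, the fingers measure 114 mm over their backs; the gripper's body (76 mm by 85 mm) begins 54 mm behind the grasp point. The pads swing forward as they close: fully open they stand 13 mm farther back than shut.
Start: joints at [1.075, 0.181, 1.607, -0, 1.354, -0.206], TCP at [0.164, 0.551, 0.231] pointing down, gripper open.
Joint ranges: [-2.99, 2.99], [-0.89, 2.07], [0.3, 2.58], [-1.14, 4.28], [0, 2.63], [-3.12, 3.12]. Speed limits (rad/s): [2.57, 2.57, 3.01, 3.14, 3.14, 3.14].

INTERFACE

Orientations are given as a unit quaternion [w, x, y, z].
In Python, from bench import ctrl, imaging gives the robot as it stands.
- The arm moves only by the shell command python3 -m jog 'ROWS'. ROWS is JSON, a list of rows, each a list of 3 entries, a list of its own where there are three numbers: the shift along the tool's x, y, z in cm, then the turn, a rotation vector about the tool's x, y, z in rad, then the finger opening in cm, from 0 to 8.54. A call has 1 to 12 rows; each row shifts and turns the pose as measured when the row begins, along the tool's axes as they then stand; what a row does not reach is not made up. A row lasts 1/12 s, in which the tool goes at most 41.7 mm and 7.16 degrees, less where a joint would pass 70% of its speed; a pose out of reach is approached as far as the arm can. A call is refused whole if a number of a shift passes 4.17 or a number of a turn 0.125, either way. A call with a gripper value outside its range is refused whole. The fingers move at their own pace and stop on an object; the grip force is fixed at half the most. Time passes only in rows, so rows that do not move let the fingers close. It gives the time, the measured TCP pose, the force and the opening at its end, in the units of the state.
- ctrl.get_obs(): the state, without advancing time (a new reading comes with each control period).
- imaging.camera(name): name is "scene" or "top"; returns a dict with "frame" (420x560x3 uint8, red, green, blue), "depth" (420x560 float32, m along the optical axis (not along the pixel's ray), 0 where there is no reading), "K" (3x3 intrinsics, pixels), "R" (3x3) and "t" (3): a world point X has camera coordinates R X + t. Camera axes: x right, y down, z forward; pixel columns grow to the right and rows downward; lengths in m; the calibration is good to about 2 mm. A picture is of the moment at which its call begins.
- ctrl.hand_in(): hands the job in, once; it reports no verdict.
The state is a dict: "time_s": time; "q": joint angles; "dq": joint speeds; "joint_efforts": joint torques, N m; "eef_pos": TCP position; "eef_rot": TCP orientation; "wrist_force": force on the tool from outside, world axes, zero at the start; "torque": the same for the moment, N m; "opening": opening from 0.0 (shut) to 1.0 (fully open).
Only numpy, scipy, OpenCV 4.12 (cv2) and the standard library are available. Lean on these libraries where they do the work, as an engineer would, in place of code of your own. Each camera call takes 0.05 s, during which the arm holds its last target. There are 200 camera calls.

## Working session

There is one attempt and no reset: what is moved stays moved. The work goes in short steps, Python scripts to look and compute and a shell command to move; the robot and the scene stay as the last step left them, time stands still between calls to the robot, and variables do not carry over. Pictures are saved under pics/ and viewed, about 8 in all and at most 12, crops included, and the job is handed in when it is done.

```bash
ls; mkdir -p pics; python3 - <<'E'
from bench import ctrl, imaging
import cv2, numpy as np
o=ctrl.get_obs(); print(o)
for n in ("scene","top"):
    c=imaging.camera(n); cv2.imwrite(f"pics/{n}0.png",c["frame"][:,:,::-1]); np.savez(f"pics/{n}0.npz",**c)
    print(n,c["K"].round(1).tolist(),c["R"].round(3).tolist(),c["t"].round(3).tolist())
E
```

```text
pics
{'time_s': 0.0, 'q': array([ 1.07471142e+00,  1.81546100e-01,  1.60800176e+00,  6.92119183e-06,
        1.35379872e+00, -2.06285800e-01]), 'dq': array([ 0.0010607 , -0.00045799, -0.00103817, -0.00104466,  0.00010816,
       -0.00014335]), 'joint_efforts': array([ 4.51588348e-04, -4.44883704e+01, -3.51333296e+01, -2.50935300e-04,
        9.12920223e-03,  7.35199933e-06]), 'eef_pos': array([0.16401814, 0.55053791, 0.23038433]), 'eef_rot': array([-0.56669812,  0.56721553,  0.42199954, -0.42312667]), 'wrist_force': array([-0.24229327, -0.21379315, -0.19562281]), 'torque': array([-0.03008719, -0.00479735,  0.00417694]), 'opening': 0.9989750962943235}
scene [[514.5, 0.0, 283.8], [0.0, 514.5, 210.2], [0.0, 0.0, 1.0]] [[-0.718, 0.696, -0.008], [0.477, 0.484, -0.734], [-0.507, -0.531, -0.679]] [0.399, -0.27, 1.631]
top [[426.5, 0.0, 274.7], [0.0, 426.5, 200.5], [0.0, 0.0, 1.0]] [[-0.006, -1.0, -0.001], [-0.997, 0.006, -0.074], [0.074, 0.0, -0.997]] [0.067, 0.575, 0.931]
```

View pics/top0.png

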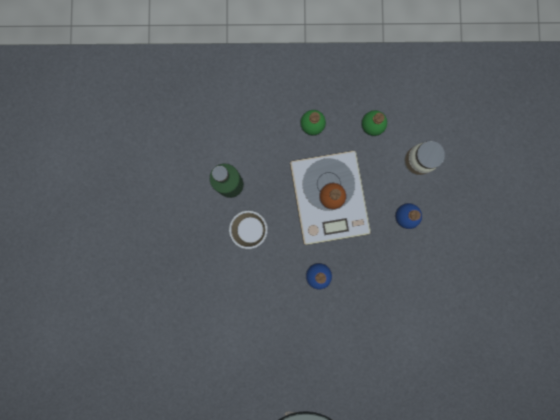

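View pics/scene0.png

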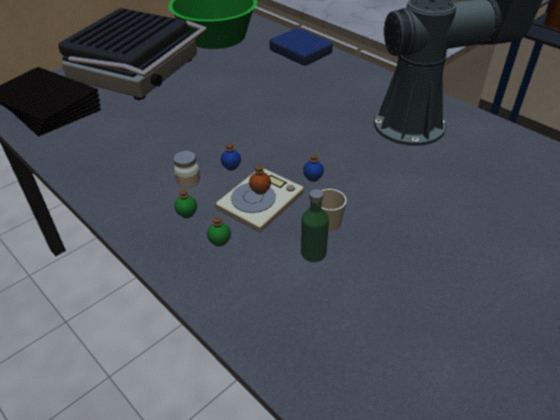

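The top view shows the amber flask at about (333,195) on the pan, with the ring at about (328,184), the round key at (313,230) and the oblong key at (357,223). The look-alikes are two green flasks at (314,122) and (375,123) and two blue ones at (409,216) and (319,276). Only the one on the pan is amber with a cork, so that is the flask meant. I'll measure it and check it in a crop.

```bash
cat > h.py <<'E'
import numpy as np, cv2
from bench import ctrl, imaging
from scipy.spatial.transform import Rotation as Ro
def ray(c,uv,z):
    d=c["R"].T@np.linalg.inv(c["K"])@np.array([uv[0],uv[1],1.]); o=-c["R"].T@c["t"]
    return o+d*(z-o[2])/d[2]
def tool(o): 
    q=o["eef_rot"]; return Ro.from_quat([q[1],q[2],q[3],q[0]]).as_matrix()
def amber(c):
    h=cv2.cvtColor(c["frame"],cv2.COLOR_RGB2HSV)
    m=((h[...,0]<14)&(h[...,1]>150)&(h[...,2]>40)).astype(np.uint8)
    return m
def blob(m,near=None):
    n,l,s,ce=cv2.connectedComponentsWithStats(m); i=1+np.argmax(s[1:,4]); return s[i],ce[i],(l==i)
E
cat > m.py <<'E'
from h import *
c={n:dict(np.load(f"pics/{n}0.npz")) for n in("top","scene")}
t=c["top"]; f=t["frame"]
g=f.min(axis=2); m=((g>140)).astype(np.uint8); m[:150]=0; m[250:]=0; m[:,:285]=0;m[:,375:]=0
m=cv2.morphologyEx(m,cv2.MORPH_CLOSE,np.ones((3,3)))
p=cv2.findNonZero(m); h=cv2.convexHull(p)[:,0,:].astype(float)
w=np.array([ray(t,u,.028)[:2] for u in h]); r=cv2.minAreaRect((w*1000).astype(np.float32)); print("scale",r,cv2.boxPoints(r).round().tolist())
for n,box in(("top",(310,220,180,215)),("scene",(240,280,160,205))):
    s,ce,l=blob(amber(c[n])); print(n,s,ce, "ray@27mm",ray(c[n],ce,.041+.027).round(4), "depth med",np.median(c[n]["depth"][l]))
for n,uv in(("zero",(313,230)),("unit",(357.5,223)),("disp",(335.5,227))): print(n,ray(t,uv,.033).round(4))
for n,uv in(("bottle",(227,180)),("cup",(248,230)),("jar",(427,155))): print(n,ray(t,uv,.07).round(3))
print("tool axes cols x,y,z\n",tool(ctrl.get_obs()).round(3))
a=cv2.resize(f[140:255,280:385,::-1],None,fx=5,fy=5,interpolation=cv2.INTER_CUBIC); cv2.imwrite("pics/crop0.png",a)
E
python3 m.py
```

```text
scale ((581.88037109375, -59.44709014892578), (186.28797912597656, 145.46435546875), 9.14249324798584) [[478.0, -2.0], [501.0, -146.0], [685.0, -116.0], [662.0, 27.0]]
top [321 184  24  24 323] [331.69040248 196.20123839] ray@27mm [ 0.58  -0.058  0.068] depth med 0.88561016
scene [250 173  20  17 265] [259.59245283 181.13962264] ray@27mm [ 0.5787 -0.0645  0.068 ] depth med 1.2991061
zero [ 0.5087 -0.0205  0.033 ]
unit [ 0.5235 -0.1184  0.033 ]
disp [ 0.515 -0.07   0.033]
bottle [0.616 0.164 0.07 ]
cup [0.509 0.12  0.07 ]
jar [ 0.667 -0.263  0.07 ]
tool axes cols x,y,z
 [[ 0.286 -0.001 -0.958]
 [ 0.958 -0.001  0.286]
 [-0.002 -1.     0.   ]]
```

View pics/crop0.png

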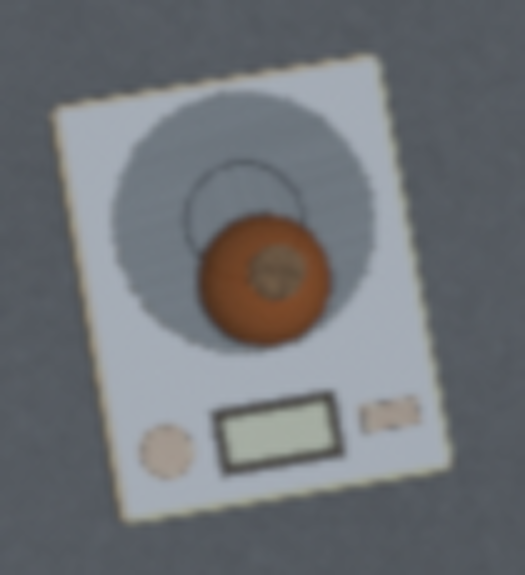

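The crop confirms it: the amber flask with the cork sits at crop (266,281), on the key side of the pan. The ring's centre is at crop (243,218), the round key at (166,451) and the oblong key at (390,413). The push is about 29 mm, roughly along the scale's +x. I'll move above the display with the fingers shut.

```bash
python3 -m jog '[[[-2.7,0,-2.9],[0,0,0],0],[[-2.7,0,-2.9],[0,0,0],0],[[-2.7,0,-2.9],[0,0,0],0],[[-2.7,0,-2.9],[0,0,0],0],[[-2.7,0,-2.9],[0,0,0],0],[[-2.7,0,-2.9],[0,0,0],0],[[-2.7,0,-2.9],[0,0,0],0],[[-2.7,0,-2.9],[0,0,0],0],[[-2.7,0,-2.9],[0,0,0],0],[[-2.7,0,-2.9],[0,0,0],0],[[-2.7,0,-2.9],[0,0,0],0],[[-2.7,0,-2.9],[0,0,0],0]]'
cat > to.py <<'E'
import sys; from h import *
o=ctrl.get_obs(); T=tool(o); g=np.array([float(a) for a in sys.argv[1:4]]); yaw=float(sys.argv[4])
w=[np.cos(yaw),np.sin(yaw),0]; Z=np.array(w); Y=np.array([0,0,-1.]); G=np.c_[np.cross(Y,Z),Y,Z]
print("t",o["time_s"],"pos",o["eef_pos"].round(4),"shift cm",(T.T@(g-o["eef_pos"])*100).round(2),"turn",Ro.from_matrix(T.T@G).as_rotvec().round(3),"F",o["wrist_force"].round(2),"open",round(o["opening"],3))
E
python3 to.py 0.525 -0.071 0.15 3.334
python3 - <<'E'
from h import *
t=dict(np.load("pics/top0.npz")); print("pan",ray(t,(328.5,184),.041),"flask",ray(t,(332.8,195.8),.068), "ring", ray(t,(280+244.5/5-.5,140+218/5-.5),.041))
E
```

```text
time_s: 1.1
eef_pos: [0.408, 0.1285, 0.2257]
eef_rot: [0.564, -0.563, -0.425, 0.429]
wrist_force: [1.6, 1.1, -0.2]
opening: 0.006
t 1.1 pos [0.408  0.1285 0.2257] shift cm [-16.     7.57 -16.7 ] turn [-0.005 -0.467 -0.003] F [ 1.62  1.05 -0.22] open 0.006
pan [ 0.60910863 -0.05504631  0.041     ] flask [ 0.58082151 -0.0603776   0.068     ] ring [ 0.61109412 -0.05485733  0.041     ]
```

```bash
python3 -m jog '[[[-2.7,0,-2.8],[0,0,0],0],[[-2.7,0,-2.8],[0,0,0],0],[[-2.7,0,-2.8],[0,0,0],0],[[-2.7,0,-2.8],[0,0,0],0],[[-2.7,0,-2.8],[0,0,0],0],[[-2.5,0,-2.7],[0,0,0],0],[[0,0,0],[0,-0.12,0],0],[[0,0,0],[0,-0.12,0],0],[[0,0,0],[0,-0.12,0],0],[[0,0,0],[0,-0.12,0],0],[[0,0,0],[0,0,0],0]]'; python3 to.py 0.523 -0.071 0.10 3.326
```

```text
time_s: 2.02
eef_pos: [0.5295, -0.0932, 0.2209]
eef_rot: [0.446, -0.442, -0.547, 0.553]
wrist_force: [-0.1, 0.2, 0.5]
opening: 0.0
t 2.0167 pos [ 0.5295 -0.0932  0.2209] shift cm [ 2.31 12.09  0.04] turn [-0.01   0.028 -0.   ] F [-0.12  0.2   0.51] open 0.0
```

```bash
python3 -m jog '[[[2.3,0,0],[-0.01,0.028,0],0],[[0,3,0],[0,0,0],0],[[0,3,0],[0,0,0],0],[[0,3,0],[0,0,0],0],[[0,3,0],[0,0,0],0],[[0,2,0],[0,0,0],0],[[0,1.5,0],[0,0,0],0],[[0,0,0],[0,0,0],0],[[0,0,0],[0,0,0],0]]'; python3 to.py 0.523 -0.071 0.059 3.326; python3 - <<'E'
from h import *
t=imaging.camera("top"); np.savez("pics/top1.npz",**t); s=imaging.camera("scene")
a=cv2.resize(t["frame"][140:255,280:385],None,fx=4,fy=4,interpolation=cv2.INTER_CUBIC)
b=cv2.resize(s["frame"][120:250,200:305],None,fx=3.5,fy=3.5,interpolation=cv2.INTER_CUBIC)[:460]
a=cv2.copyMakeBorder(a,0,max(0,b.shape[0]-460),0,0,cv2.BORDER_CONSTANT)
b=cv2.copyMakeBorder(b,0,a.shape[0]-b.shape[0],0,0,cv2.BORDER_CONSTANT)
cv2.imwrite("pics/v1.png",np.hstack([a,b])[:,:,::-1])
E
```

```text
time_s: 2.77
eef_pos: [0.5247, -0.0689, 0.0604]
eef_rot: [-0.46, 0.462, 0.536, -0.536]
wrist_force: [-0.3, -0.4, 1.0]
opening: 0.004
t 2.7667 pos [ 0.5247 -0.0689  0.0604] shift cm [-0.18  0.14  0.2 ] turn [ 0.002 -0.035 -0.001] F [-0.26 -0.38  1.  ] open 0.004
```

View pics/v1.png

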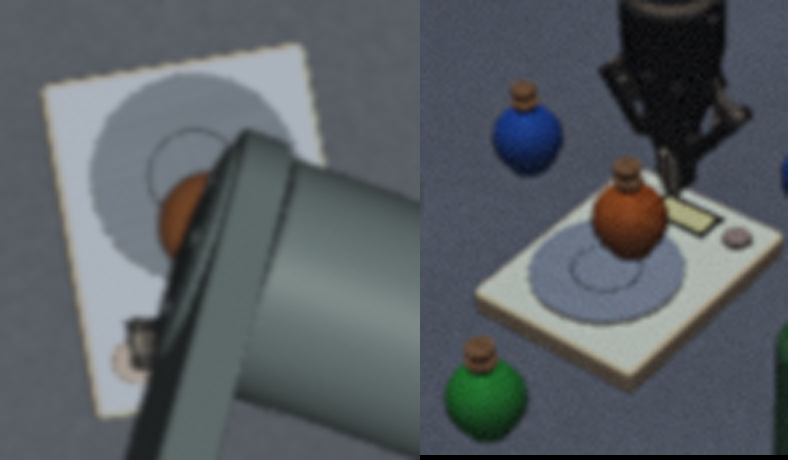

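The left half shows the fingertips over the display behind the flask, and the right half shows the flask standing free at (628,215). Next I creep up to the belly.

```bash
python3 -m jog '[[[-0.18,0.1,0],[0,-0.035,0],0],[[0,0,-0.2],[0,0,0],0],[[0,0,-0.2],[0,0,0],0],[[0,0,-0.2],[0,0,0],0],[[0,0,-0.2],[0,0,0],0],[[0,0,-0.2],[0,0,0],0],[[0,0,-0.2],[0,0,0],0],[[0,0,-0.2],[0,0,0],0],[[0,0,0],[0,0,0],0]]'; python3 to.py 0.5707 -0.0623 0.059 3.326; cat > fl.py <<'E'
from h import *
# flask centre from scene view: belly silhouette circle, intersect with belly height
s=imaging.camera("scene"); a=amber(s); st,ce,l=blob(a)
c0=dict(np.load("pics/scene0.npz")); st0,ce0,l0=blob(amber(c0))
p=ray(s,ce,.068); p0=ray(c0,ce0,.068)
print("blob",st,"moved",(p-p0)[:2].round(4),"now",(np.array([.5808,-.0604])+(p-p0)[:2]).round(4))
E
python3 fl.py
```

```text
time_s: 3.62
eef_pos: [0.5457, -0.0695, 0.068]
eef_rot: [-0.447, 0.458, 0.545, -0.541]
wrist_force: [0.1, 0.3, -0.6]
opening: 0.004
t 3.6167 pos [ 0.5457 -0.0695  0.068 ] shift cm [ 0.27  0.93 -2.57] turn [ 0.014 -0.004 -0.008] F [ 0.06  0.26 -0.6 ] open 0.004
blob [249 173  21  21 288] moved [0.0038 0.0016] now [ 0.5846 -0.0588]
```

```bash
python3 -m jog '[[[0,0,0.4],[0.014,0,-0.008],0],[[0.25,0.9,0],[0,0,0],0],[[0,0,0],[0,0,0],0],[[0,0,0],[0,0,0],0]]'; python3 to.py 0.5707 -0.0623 0.059 3.326;  python3 fl.py
```

```text
time_s: 4.0
eef_pos: [0.5405, -0.0675, 0.0577]
eef_rot: [0.454, -0.452, -0.543, 0.543]
wrist_force: [0.7, -0.9, 0.4]
opening: -0.0
t 4.0 pos [ 0.5405 -0.0675  0.0577] shift cm [-0.03 -0.14 -3.06] turn [-0.002 -0.004  0.001] F [ 0.71 -0.9   0.37] open -0.0
blob [249 173  21  19 284] moved [0.0036 0.0012] now [ 0.5844 -0.0592]
```

```bash
python3 -m jog '[[[0,0,-0.2],[0,0,0],0],[[0,0,-0.2],[0,0,0],0],[[0,0.05,-0.2],[0,0,0],0],[[0,0.05,-0.2],[0,0,0],0],[[0,0.05,-0.2],[0,0,0],0],[[0,0,0],[0,0,0],0]]'; python3 to.py 0.5707 -0.0623 0.059 3.326;  python3 fl.py
```

```text
time_s: 4.55
eef_pos: [0.5506, -0.0654, 0.0556]
eef_rot: [0.454, -0.452, -0.542, 0.543]
wrist_force: [-0.5, 0.3, -0.2]
opening: 0.001
t 4.55 pos [ 0.5506 -0.0654  0.0556] shift cm [-0.06 -0.34 -2.03] turn [-0.003 -0.004  0.002] F [-0.47  0.27 -0.21] open 0.001
blob [248 174  20  19 281] moved [0.0093 0.0021] now [ 0.5901 -0.0583]
```

```bash
python3 -m jog '[[[0,-0.1,-0.2],[0,0,0],0],[[0,-0.1,-0.2],[0,0,0],0],[[0,0,-0.2],[0,0,0],0],[[0,0,-0.2],[0,0,0],0],[[0,0,-0.2],[0,0,0],0],[[0,0,0],[0,0,0],0]]'; python3 to.py 0.5707 -0.0623 0.059 3.326;  python3 fl.py
```

```text
time_s: 5.1
eef_pos: [0.5611, -0.0633, 0.0577]
eef_rot: [0.454, -0.452, -0.542, 0.544]
wrist_force: [-0.6, 0.3, 0.2]
opening: 0.001
t 5.1 pos [ 0.5611 -0.0633  0.0577] shift cm [-0.07 -0.14 -0.96] turn [-0.004 -0.004  0.002] F [-0.58  0.26  0.17] open 0.001
blob [245 176  20  20 287] moved [0.0202 0.0044] now [ 0.601 -0.056]
```

```bash
python3 -m jog '[[[0,0,-0.2],[0,0,0],0],[[0,0,-0.2],[0,0,0],0],[[0,0,-0.2],[0,0,0],0],[[0,0,-0.2],[0,0,0],0],[[0,0,-0.1],[0,0,0],0],[[0,0,0],[0,0,0],0]]'; python3 to.py 0.5707 -0.0623 0.059 3.326;  python3 fl.py; python3 - <<'E'
from h import *
s=imaging.camera("scene"); cv2.imwrite("pics/v2.png",cv2.resize(s["frame"][150:250,200:315,::-1],None,fx=6,fy=6,interpolation=cv2.INTER_CUBIC))
E
```

```text
time_s: 5.65
eef_pos: [0.5706, -0.0616, 0.0576]
eef_rot: [0.454, -0.452, -0.542, 0.544]
wrist_force: [-1.4, 0.1, 0.6]
opening: -0.001
t 5.65 pos [ 0.5706 -0.0616  0.0576] shift cm [-0.07 -0.14  0.  ] turn [-0.004 -0.004  0.002] F [-1.37  0.14  0.57] open -0.001
blob [243 178  20  20 289] moved [0.0296 0.0066] now [ 0.6104 -0.0538]
```

View pics/v2.png

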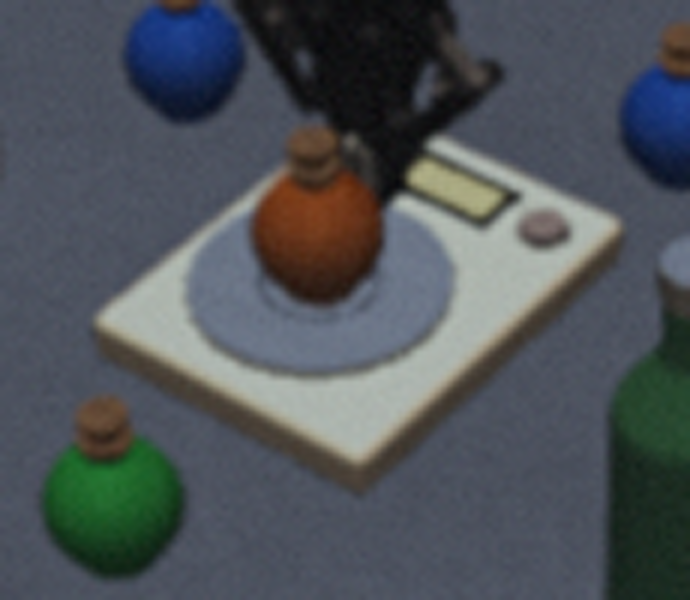

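The crop shows the flask upright at (317,235), with the ring showing evenly around its foot (260–378, centre about 318). I back off straight, rise clear and check from above.

```bash
python3 -m jog '[[[0,0,0.2],[0,0,0],0],[[0,0,0.3],[0,0,0],0],[[0,0,1],[0,0,0],0],[[0,0,1.5],[0,0,0],0],[[0,0,1.5],[0,0,0],0],[[0,0,1.5],[0,0,0],0],[[0,-1,0],[0,0,0],0],[[0,-1,0],[0,0,0],0],[[2,0,0],[0,0,0],0],[[2,0,0],[0,0,0],0],[[0,0,0],[0,0,0],0]]'; python3 to.py 0.509 -0.0205 0.045 3.301;  python3 fl.py; python3 - <<'E'
from h import *
s=imaging.camera("top"); np.savez("pics/top3.npz",**s); cv2.imwrite("pics/v3.png",cv2.resize(s["frame"][140:255,280:385,::-1],None,fx=5,fy=5,interpolation=cv2.INTER_CUBIC))
E
```

```text
time_s: 6.67
eef_pos: [0.505, -0.0338, 0.0836]
eef_rot: [-0.453, 0.455, 0.543, -0.541]
wrist_force: [-0.4, -0.1, -0.0]
opening: -0.004
t 6.6667 pos [ 0.505  -0.0338  0.0836] shift cm [ 1.24  3.86 -0.62] turn [ 0.003  0.017 -0.001] F [-0.41 -0.12 -0.04] open -0.004
blob [243 179  20  19 271] moved [0.0302 0.0065] now [ 0.611  -0.0539]
```

View pics/v3.png

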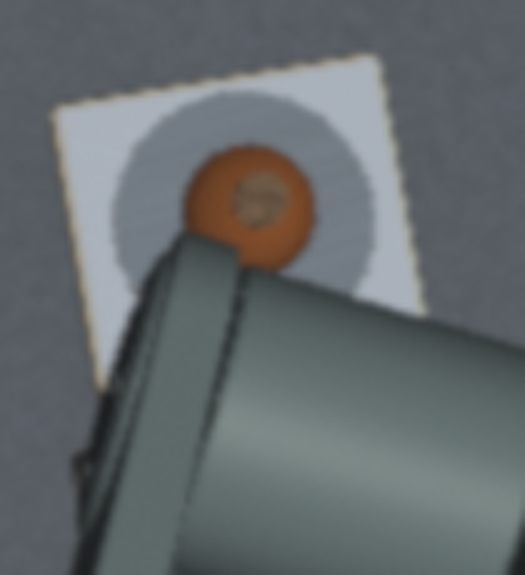

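From above the belly circle spans (185–317, top 144), so its centre is about (251,210), or world (0.610,−0.054). That is about 1 mm from the pan's middle. On to the zero key.

```bash
python3 -m jog '[[[1.24,0,-0.6],[0,0.017,0],0],[[0,1.5,0],[0,0,0],0],[[0,1.5,0],[0,0,0],0],[[0,0.8,0],[0,0,0],0],[[0,0,0],[0,0,0],0],[[0,0,0],[0,0,0],0]]'; python3 to.py 0.509 -0.0205 0.0295 3.301
```

```text
time_s: 7.27
eef_pos: [0.5165, -0.0267, 0.0486]
eef_rot: [-0.454, 0.464, 0.539, -0.536]
wrist_force: [-0.1, -0.9, -0.3]
opening: 0.0
t 7.2667 pos [ 0.5165 -0.0267  0.0486] shift cm [0.74 1.9  0.67] turn [ 0.012 -0.001 -0.008] F [-0.11 -0.92 -0.35] open 0.0
```

```bash
python3 -m jog '[[[0.7,0,0.6],[0.012,0,-0.008],0],[[0,0,0],[0,0,0],0],[[0,0,0],[0,0,0],0],[[0,0,0],[0,0,0],0]]'; python3 to.py 0.509 -0.0205 0.0295 3.301
```

```text
time_s: 7.6
eef_pos: [0.5099, -0.0213, 0.0503]
eef_rot: [-0.459, 0.459, 0.538, -0.538]
wrist_force: [0.0, 0.5, 0.7]
opening: 0.002
t 7.6 pos [ 0.5099 -0.0213  0.0503] shift cm [0.09 2.08 0.07] turn [ 0.    -0.002  0.   ] F [0.03 0.51 0.71] open 0.002
```

```bash
python3 -m jog '[[[0.05,0.5,0.05],[0,0,0],0],[[0,0.5,0],[0,0,0],0],[[0,0.3,0],[0,0,0],0],[[0,0,0],[0,0,0],0],[[0,0,0],[0,0,0],0]]'; python3 to.py 0.509 -0.0205 0.0295 3.301
```

```text
time_s: 8.02
eef_pos: [0.5099, -0.021, 0.0368]
eef_rot: [-0.458, 0.46, 0.538, -0.537]
wrist_force: [0.6, 0.4, 0.8]
opening: -0.002
t 8.0167 pos [ 0.5099 -0.021   0.0368] shift cm [0.06 0.73 0.09] turn [ 0.002 -0.002 -0.001] F [0.59 0.41 0.75] open -0.002
```

```bash
python3 -m jog '[[[0,0.2,0],[0,0,0],0],[[0,0.2,0],[0,0,0],0],[[0,0.2,0],[0,0,0],0],[[0,0.15,0],[0,0,0],0],[[0,0.1,0],[0,0,0],0]]'; python3 to.py 0.509 -0.0205 0.0295 3.301
```

```text
time_s: 8.43
eef_pos: [0.5101, -0.021, 0.0291]
eef_rot: [-0.459, 0.459, 0.538, -0.538]
wrist_force: [-8.3, 1.9, 21.1]
opening: -0.0
t 8.4333 pos [ 0.5101 -0.021   0.0291] shift cm [ 0.07 -0.04  0.1 ] turn [ 0.001 -0.002 -0.   ] F [-8.33  1.86 21.08] open -0.0
```

21 N of reaction at z = 0.0291 means the key is on its stop. I release it.

```bash
python3 -m jog '[[[0,0,0],[0,0,0],0],[[0,-0.5,0],[0,0,0],0],[[0,-1,0],[0,0,0],0],[[0,-3,0],[0,0,0],0],[[0,-4,0],[0,0,0],0],[[0,-4,0],[0,0,0],0],[[0,-4,0],[0,0,0],0],[[0,0,4],[0,0,0],0],[[0,0,4],[0,0,0],0],[[0,0,4],[0,0,0],0],[[0,0,0],[0,0,0],0],[[0,0,0],[0,0,0],0]]'; python3 to.py 0.40 -0.03 0.19 3.301;  python3 fl.py; python3 - <<'E'
from h import *
s=imaging.camera("top"); f=s["frame"]; g=imaging.camera("scene")["frame"]
r=lambda a,k:cv2.resize(a,None,fx=k,fy=k,interpolation=cv2.INTER_CUBIC)
a=r(f[140:255,280:385],4); b=r(g[130:245,200:305],4); cv2.imwrite("pics/v4.png",np.hstack([a,b])[:480,:800,::-1])
cv2.imwrite("pics/v4s.png",np.vstack([f[100:300,180:460],g[130:330,150:430]])[:,:,::-1])
E
```

```text
time_s: 9.43
eef_pos: [0.3887, -0.0408, 0.2097]
eef_rot: [-0.454, 0.463, 0.539, -0.537]
wrist_force: [1.0, 0.3, 0.0]
opening: 0.0
t 9.4333 pos [ 0.3887 -0.0408  0.2097] shift cm [ 0.9   1.98 -1.26] turn [ 0.01   0.    -0.007] F [1.01 0.25 0.  ] open 0.0
blob [243 179  20  19 279] moved [0.0304 0.0069] now [ 0.6112 -0.0535]
```

View pics/v4.png

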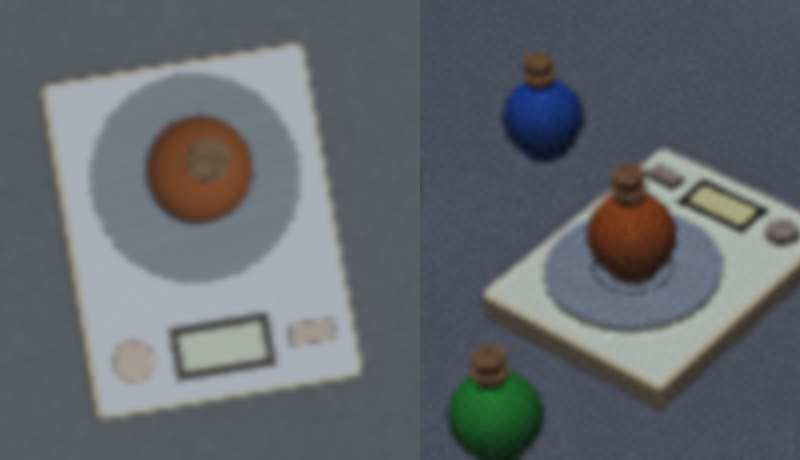

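View pics/v4s.png

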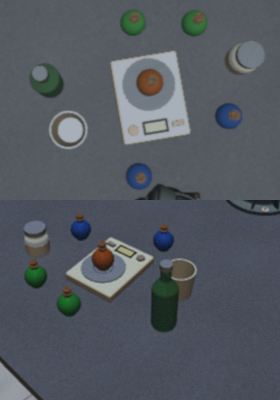

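Both views show the flask upright in the middle of the ring, at (200,168) in the top view and (632,235) in the scene view. The round key is up again, and the bottle, cup, jar and look-alikes are where they were. Handing in.

```bash
python3 -c "
from bench import ctrl
o=ctrl.get_obs(); print(o['wrist_force'],abs(o['dq']).max()); print(ctrl.hand_in())"
```

```text
[ 0.39976334 -0.50201504  1.28459393] 0.03145046695321357
the job is handed in; nothing more can be done
None
```

I nudged the amber flask to the middle of the pan and then pressed the zero key down and released it. The job was handed in at about 9.5 s on the robot's clock.

- **Nudging:** I used slow, light pushes with the shut fingertips low on the belly, about 30 mm in all. The wrist force read about 1.4 N or less between pushes, and I never gripped or lifted the flask.
- **Zero key:** I pressed straight down on the round key until the tip was at z = 0.0291 m with 21 N of reaction. That is the key's stop, so I take it as fully down, though the key's travel can't be read directly. I then let it go and moved the arm clear.
- **Last checks:** The final pictures show the flask upright inside the ring. Its centre is at about (0.611, −0.054) m and the pan's middle at about (0.610, −0.055) m, so it is 1–2 mm off, with 8 mm allowed. The round key is up again; the oblong key was not approached and the bottle, jar and cup look undisturbed.
- **Drift:** On the first approach the small moves ran further than commanded: the tip rose about 9 mm and went about 7 mm too far forward. It touched the belly early, still within the belly's height, and pushed the flask about 4 mm. I corrected the height before pushing on, and no check at the end disagreed.

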